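# Check a jade bangle under the ultraviolet viewing box

## Task

Check the jade bangle for resin filling in the ultraviolet viewing box: lay the bangle flat in the box's open tray without dropping it, push the tray fully home under the hood, and only then press the lamp paddle on the roof with the fingertips to its first step (the long-wave lamp). Finish while still holding the paddle there: do not press through the stiff second step (the short-wave lamp, which must not come on), do not let go, and leave the other things on the table alone.

Things in the scene. Friction and masses are not known exactly. Their poses are not given: they have to be found in the camera images.
- bangle: Plain jade bangle lying flat: a ring 74 mm across outside, 56 mm inside (wall about 9 mm wide), 9 mm high, 52 g. Origin: centre of the ring on its underside, z up. It lies in one of three places before the robot (left further off, left near, right near); the larger tape roll and a carved disc lie in the other two.
- uv_box: Ultraviolet viewing box fixed to the table: a low grey hood 140 mm deep (its x), 190 mm wide (y), 66 mm high. Origin: under its middle, on the table; +x points from mouth to back, away from the robot. Mouth in the front (-x) face, 44 mm free height under the lip. Window in the left (+y) of the roof, lamp paddle on the right (-y).
- tray_middle (a point): Middle of the tray's pocket, on its floor, 12 mm above the table. The pocket is 96 mm long along the tray's travel and 158 mm wide across it, in a rim 5 mm high; axes as of the box. When the tray is home this point lies in the hood, 17 mm in front of the box's origin.
- tray_bar (a point): Middle of the bar handle on the tray's front panel, on the bar's axis, 26 mm above the table: a steel bar 90 mm long across the tray, about 10 mm thick, 35 mm in front of the panel. The panel is 190 mm wide, 10 mm thick, reaches 4 to 48 mm above the table and stands 58 mm in front of the pocket's middle.
- tray (a joint): How far the tray is drawn out towards the robot (m): 0 = fully home against its stop, 0.115 = fully out. It starts 0.095 to 0.115 out. It slides stiffly (about 1.5 N) along the box's x axis and stays where it is left.
- paddle_pad (a point): Place to press: middle of the ribbed end on top of the lamp paddle, 66 mm from its hinge, 16 mm in front of and 55 mm to the right of the box's origin, 104 mm above the table at rest. The paddle is a black plate 82 mm long (box x), 40 wide, 6 thick, hinged at its far end 78 mm above the table, rising to the robot by 0.36 rad; its free end is 16 mm beyond this point.
- lamp_paddle (a joint): First step of the lamp paddle (rad): 0 at rest, 0.20 = first step fully reached (the pad is then about 13 mm lower: long-wave lamp on). A soft spring: at the pad about 1.5 N to start it, about 4 N to reach the step. It springs back when released.
- lamp_leaf (a joint): Second step of the lamp paddle (rad), which only begins after the first: 0 up to and at the first step, 0.12 = pressed through (the pad is then about 8 mm lower still). A stiff spring: it yields only above about 10.5 N at the pad and needs about 14.5 N to go right down. The short-wave lamp comes on at 0.07.
- tape_roll: Tape roll, a ring 99 mm across and 18 mm high lying flat; it does not move; in one of the three places. Origin: centre of its underside.
- carved_disc: Carved jade disc without a hole, 53 mm across and 12 mm high; one of the three places. Leave alone. Origin: centre of its underside.
- torch: Black pocket torch, 106 x 28 mm, 28 mm high, lying to the right of the box. Leave alone.
- tablet_a: Grey jade tablet, 55 x 45 mm, 6 mm thick, lying to the left of the box, near the size cone. Leave alone.
Not all that is in view belongs to the job. What is shaped like the bangle but green or red is not meant.

How it is judged (in metres and radians):
On the way, in this order (a step that is already met when the one before it is completed fails the run):
1. the bangle lies flat in the pocket of the open tray, let go (x of bangle in the frame of tray_middle between -0.014 and 0.014 m and y of bangle in the frame of tray_middle between -0.045 and 0.045 m and z of bangle in the frame of tray_middle below 0.004 m and angle between bangle's own z axis and vertical below 0.08 rad and contact force between bangle and the fingers below 0.1 N), for 0.2 s.
2. the tray is fully home with the bangle in it (value of joint tray below 0.004 m and horizontal distance between bangle and tray_middle below 0.047 m), for 0.2 s.
3. the paddle is held at its first step (value of joint lamp_paddle above 0.17 rad and value of joint lamp_leaf below 0.06 rad), for 0.5 s.
At the end, for the whole second after the job is handed in: The fingertips hold the lamp paddle at its first step (at least 0.17 of its 0.20 rad) with the second step not pressed through (less than 0.06 rad), the tray is home to within 4 mm, and the bangle lies flat in the tray's pocket (all of step 3 and contact force between lamp_paddle and the fingers above 1.5 N and value of joint tray below 0.004 m and x of bangle in the frame of tray_middle between -0.014 and 0.014 m and y of bangle in the frame of tray_middle between -0.045 and 0.045 m and z of bangle in the frame of tray_middle below 0.004 m and angle between bangle's own z axis and vertical below 0.08 rad); the arm keeps its last pose, push and grip.
It fails at once if the paddle is pressed through its second step: the short-wave lamp comes on (value of joint lamp_leaf above 0.07 rad).
It fails at once if the lamp paddle is pressed while the tray is not home (value of joint lamp_paddle above 0.1 rad and value of joint tray above 0.006 m).
It fails at once if the bangle is dropped (falls freely by more than about 25 mm) (contact force between bangle and the fingers below 0.05 N and linear speed of bangle above 0.7 m/s).
It fails at once if another thing on the table is pushed away by more than 30 mm (distance of any of carved_disc, torch, tablet_a from where it was at the start of the episode above 0.03 m).
It also fails if it takes over 58 s, if anything falls off the work surface, if the arm or the gripper's body presses on something with over 40 N, if the wrist force passes 120 N, or if a joint passes its speed limit or range.

## Robot

A 6-joint arm with a two-finger parallel gripper is mounted at the origin on a cart in front of the work surface, level with it; the furniture and walls round the work are solid. World frame = base frame: x ahead of the robot, y to its left, z up, the work surface at z = 0. Lengths are in mm, angles in rad, forces in N, time in s.
With the tool pointing down it reaches from about 250 to 775 mm from the base axis. Payload 4 kg.
Tool frame: the origin (TCP) lies midway between the tips of the shut fingers; the grasp point (between the pads) lies 19 mm behind it (ctrl.hold_point_z is the distance from the TCP to the grasp point, in mm); z points along the fingers, y is the line along which they close (so a half turn about z gives the same grasp; the last joint's range is limited). The gripper opens to 85 mm and grips with 20 to 120 N. Pads are 22 mm wide; open, the fingers measure 114 mm over their backs; the gripper's body (76 mm by 85 mm) begins 54 mm behind the grasp point. The pads swing forward as they close: fully open they stand 13 mm farther back than shut.
Start: joints at [1.023, 0.087, 1.371, -0, 1.684, -0.103], TCP at [236.663, 496.496, 231.341] pointing down, gripper open.
Joint ranges: [-3.1, 3.1], [-0.76, 2.03], [0.27, 2.55], [-1.08, 4.22], [0.17, 2.65], [-2.57, 2.57]. Speed limits (rad/s): [2.79, 2.79, 3.14, 3.14, 3.14, 3.14].

## Interface

Orientations are given as a unit quaternion [x, y, z, w].
In Python, from bench import ctrl gives the robot as it stands.
- The arm moves only by the tool send_rows, never from a script. Its argument "series" is a list of rows, each an object with "fingers": the opening, from 0 (shut) to 1 (fully open); "travel": the shift along the tool's x, y, z in mm, a list of three; "twist": the turn, a rotation vector about the tool's x, y, z in degrees, a list of three. In form: [{"fingers": fingers, "travel": [dx, dy, dz], "twist": [rx, ry, rz]}, ...]. A call has exactly 5 rows; each row shifts and turns the commanded pose from where the row before left it, along the tool's axes as they then stand; what a row does not reach is not made up. A row lasts 1/12 s, in which the tool goes at most 41.7 mm and 7.16 degrees, less where a joint would pass 70% of its speed; a pose out of reach is approached as far as the arm can. A call is refused whole if a number of a shift passes 41.7 or a number of a turn 7.16, either way. A call with a gripper value outside its range is refused whole. The fingers move at their own pace and stop on an object; "grip_force" is the grip in N (left out, the last holds). Time passes only in rows, so rows that do not move let the fingers close, or fill a call up. It gives the time, the measured TCP pose, the force, the opening and the grip force at its end, in the units of the state.
- ctrl.get_state(): the state, without advancing time (a new reading comes with each control period).
- ctrl.grab_frame(name): name is "side" or "top"; returns a dict with "image" (384x512x3 uint8, red, green, blue), "fx", "fy", "cx", "cy" (pixels), "rvec" (rotation vector, rad) and "tvec" (3), from world to camera coordinates, as OpenCV has them. Camera axes: x right, y down, z forward; pixel columns grow to the right and rows downward; lengths in mm; the calibration is good to about 2 mm. A picture is of the moment at which its call begins. There is no depth.
- ctrl.job_done(): hands the job in; it is judged then, once.
The state is a dict: "clock": time; "joints": joint angles; "joint_velocities": joint speeds; "tau": joint torques, N m; "ee_pos": TCP position; "orientation": TCP orientation; "wrist_force": force on the tool from outside, world axes, zero at the start; "ft_torque": the same for the moment, N m; "gripper_width": finger opening in mm; "finger_force": force on a finger pad.
Only numpy, scipy, OpenCV 4.12 (cv2) and the standard library are available. Lean on these libraries where they do the work, as an engineer would, in place of code of your own. Each camera call takes 0.05 s, during which the arm holds its last target. There are 200 camera calls.

## Working session

There is one attempt and no reset: what is moved stays moved. The work goes in short steps, Python scripts to look and compute and a tool call to move; the robot and the scene stay as the last step left them, time stands still between calls to the robot, and variables do not carry over. Pictures are saved under pics/ and viewed, at most 10 in all, crops included, and the job is handed in when it is done.

Besides the shell and the picture viewer there is one more tool, called after "Call:" as name(argument=value, ...), one argument or row to a line, values as JSON. send_rows: Moves the arm, as the interface text tells. Its arguments: {"type":"object","properties":{"series":{"type":"array","items":{"type":"object","properties":{"fingers":{"type":"number"},"travel":{"type":"array","items":{"type":"number"}},"twist":{"type":"array","items":{"type":"number"}}}}},"grip_force":{"type":"number"}},"required":["series"]}

```bash
mkdir -p pics; cat > h.py <<'E'
import numpy as np, cv2
from bench import ctrl
from scipy.spatial.transform import Rotation as R
def grab(n):
    f=ctrl.grab_frame(n); K=np.array([[f['fx'],0,f['cx']],[0,f['fy'],f['cy']],[0,0,1.]])
    return f['image'],K,np.array(f['rvec'],float).reshape(3),np.array(f['tvec'],float).reshape(3)
def cast(c,uv,z):
    _,K,r,t=c; M=R.from_rotvec(r).as_matrix(); o=-M.T@t
    d=M.T@np.linalg.inv(K)@np.array([uv[0],uv[1],1.]); return o+d*(z-o[2])/d[2]
def proj(c,P):
    return cv2.projectPoints(np.array(P,float).reshape(-1,1,3),c[2],c[3],c[1],None)[0].reshape(-1,2)
def save(im,n): cv2.imwrite(n,cv2.cvtColor(im,cv2.COLOR_RGB2BGR))
E
python3 - <<'E'
from h import *
for n in('top','side'):
    c=grab(n); save(c[0],f'pics/{n}0.png'); M=R.from_rotvec(c[2]).as_matrix(); print(n,(-M.T@c[3]).round(),c[1][0,0])
s=ctrl.get_state(); print(s); print(ctrl.hold_point_z)
E
```

```text
top [3.670e+02 1.000e+00 1.057e+03] 375.3460844530774
side [520. 989. 577.] 416.1809559939649
{'clock': 0.1, 'joints': array([ 1.02291202e+00,  8.78855888e-02,  1.37211012e+00, -1.47347136e-05,
        1.68356950e+00, -1.03123186e-01]), 'joint_velocities': array([ 1.02072555e-03, -2.05246586e-03, -3.60101407e-03,  3.70353413e-04,
       -9.63621483e-04, -7.73190548e-05]), 'tau': array([ 2.65941460e-03, -3.53008890e+01, -3.14221716e+01, -1.67257163e-06,
        7.86549150e-03,  1.70783477e-05]), 'ee_pos': array([236.42338572, 496.1061939 , 230.25014869]), 'orientation': array([ 2.20552879e-01,  9.75374520e-01, -9.36830225e-04, -3.08461310e-04]), 'wrist_force': array([ 0.51956597, -0.39412377, -0.75985491]), 'ft_torque': array([ 0.05631189, -0.00424946, -0.02067038]), 'finger_force': 0.0, 'gripper_width': 85.50208095469613}
18.700000000000003
```

View pics/top0.png

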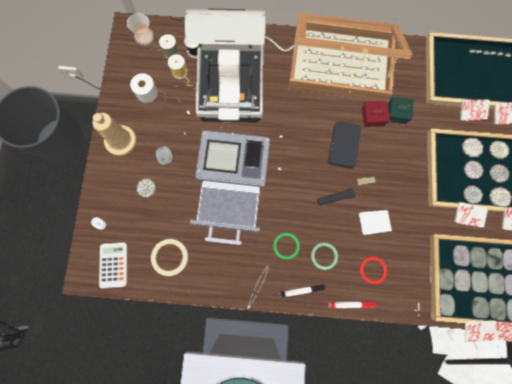

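View pics/side0.png

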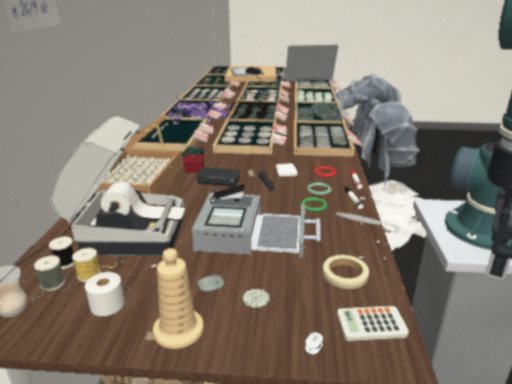

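Top view: candidates for the bangle are the green ring (287,246), the pale jade ring (324,256), the red ring (373,270) and the large cream tape roll (169,258). The carved disc is at (146,188), which leaves right-near for the bangle, so I pick the pale ring at (324,256). The box hood is at (232,158), the tray at (228,206), the bar at (223,240) and the dark paddle at (254,152). I'll check this in a close crop and measure.

```bash
python3 - <<'E'
from h import *
c=grab('top'); im=c[0]
save(cv2.resize(im[115:290,180:400],None,fx=3.4,fy=3.4,interpolation=cv2.INTER_CUBIC),'pics/crop1.png')
hsv=cv2.cvtColor(im,cv2.COLOR_RGB2HSV)
for n,(u,v) in dict(green=(287,246),pale=(324,256),red=(373,270),tape=(169,258)).items():
    x0,y0=u-24,v-24; h=hsv[y0:y0+48,x0:x0+48]
    m=((h[...,2]>120)&((h[...,1]>40)|(h[...,2]>140))).astype(np.uint8)
    cs,_=cv2.findContours(m,cv2.RETR_EXTERNAL,cv2.CHAIN_APPROX_NONE)
    k=max(cs,key=lambda q:cv2.boundingRect(q)[2]); k=cv2.convexHull(k); e=cv2.fitEllipse(k)
    z=14 if n=='tape' else 5
    P=cast(c,(e[0][0]+x0,e[0][1]+y0),z)
    px=k.reshape(-1,2)+[x0,y0]; W=np.array([cast(c,q,z) for q in px]); (cc,r)=cv2.minEnclosingCircle(W[:,:2].astype(np.float32))
    ys,xs=np.where(m); 
    print(n,np.array(e[0])+[x0,y0],e[1],P.round(1),'circ',np.round(cc,1),2*r,np.median(im[y0:y0+48,x0:x0+48][m>0],axis=0))
E
```

```text
green [286.1209774  245.68296432] (26.55554962158203, 26.98450469970703) [451.9 -89.9   5. ] circ [452.3 -89.9] 74.91561889648438 [ 90. 147.  88.]
pale [327.70158577 256.80329895] (27.560983657836914, 38.26834487915039) [ 431.1 -206.6    5. ] circ [ 427.7 -209.2] 103.0865249633789 [136.  156.5 131. ]
red [372.22332191 269.20256805] (28.39762306213379, 51.784420013427734) [ 407.8 -330.1    5. ] circ [ 420.4 -331.5] 131.30850219726562 [148.  76.  66.]
tape [165.31046867 255.23283005] (40.26572036743164, 51.99958801269531) [397.3 239.2  14. ] circ [403.6 234.6] 136.96139526367188 [193. 173. 142.]
```

View pics/crop1.png

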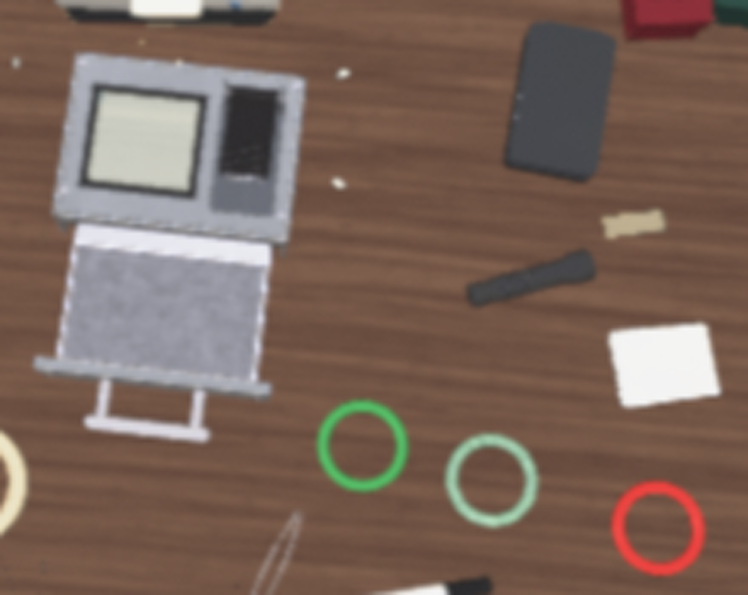

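The crop shows the pale jade ring at crop (492,480), i.e. about (324.5,256), with clear green on its left and red on its right. The tray bar runs from crop (87,422) to (208,436) and the panel top from (35,362) to (270,390). The paddle's ribbed end is near crop (245,165). Next: the metric positions.

```bash
python3 - <<'E'
from h import *
c=grab('top'); im=c[0].astype(int)
r,g,b=im[...,0],im[...,1],im[...,2]
m=((g-r>8)&(g>115)).astype(np.uint8); m[:, :306]=0; m[:,345:]=0; m[:238]=0; m[276:]=0
k=cv2.convexHull(cv2.findNonZero(m)); e=cv2.fitEllipse(k); print('pale',e,cast(c,e[0],5).round(1))
W=np.array([cast(c,q,5) for q in k.reshape(-1,2)]); print(cv2.minEnclosingCircle(W[:,:2].astype(np.float32)))
f=lambda p:((p[0]+.5)/3.4-.5+180,(p[1]+.5)/3.4-.5+115)
pts=dict(roofBL=(78,54,66),roofBR=(303,77,66),roofFR=(290,240,64),roofFL=(55,218,64),panL=(36,360,48),panR=(270,389,48),barL=(87,422,29),barR=(208,436,29),
 padFL=(222,175,102),padFR=(268,180,102),padBL=(229,84,80),padBR=(279,88,80),tapeA=(0,480,18))
Q={n:cast(c,f(p[:2]),p[2]) for n,p in pts.items()}
for n,q in Q.items(): print(n,np.array(f(pts[n])).round(1),q.round(1))
d=lambda a,b:(Q[a]-Q[b])
for a,bb in(('roofBL','roofBR'),('roofFL','roofFR'),('roofBL','roofFL'),('roofBR','roofFR'),('panL','panR'),('barL','barR'),('padBL','padFL'),('padFL','padFR')):
    v=d(a,bb); print(a,bb,np.linalg.norm(v[:2]).round(1),np.degrees(np.arctan2(v[1],v[0])).round(1))
E
```

```text
pale ((324.182861328125, 255.78564453125), (26.41218376159668, 27.423072814941406), 130.79721069335938) [ 433.1 -196.8    5. ]
((433.3291931152344, -196.74037170410156), 37.542755126953125)
roofBL [202.6 130.5] [746.9 169.6  66. ]
roofBR [268.8 137.3] [742.8 -16.8  66. ]
roofFR [264.9 185.2] [605.1 -16.8  64. ]
roofFL [195.8 178.8] [607.2 172.5  64. ]
panL [190.2 220.5] [493.9 176.8  48. ]
panR [259.1 229.1] [486.6 -10.6  48. ]
barL [205.2 238.8] [450.  133.3  29. ]
barR [240.8 242.9] [447.1  35.6  29. ]
padFL [244.9 166.1] [643.3  40.7 102. ]
padFR [258.5 167.6] [642.4   4.7 102. ]
padBL [247.  139.4] [726.4  42.7  80. ]
padBR [261.7 140.5] [726.4   2.1  80. ]
tapeA [179.6 255.8] [398.9 199.1  18. ]
roofBL roofBR 186.4 88.8
roofFL roofFR 189.3 89.4
roofBL roofFL 139.7 -1.2
roofBR roofFR 137.7 -0.0
panL panR 187.5 87.8
barL barR 97.8 88.3
padBL padFL 83.1 1.4
padFL padFR 36.0 88.5
```

Call:
send_rows(
  series=[
    {"fingers": 1, "travel": [-18, -22, 0], "twist": [0, 0, -6]},
    {"fingers": 1, "travel": [-16, -26, 0], "twist": [0, 0, -6]},
    {"fingers": 1, "travel": [-14, -30, 0], "twist": [0, 0, -6]},
    {"fingers": 1, "travel": [-10, -33, 0], "twist": [0, 0, -6]},
    {"fingers": 1, "travel": [-10, -33, 0], "twist": [0, 0, 0]},
  ],
  grip_force=30,
)

```text
clock: 0.62
ee_pos: [270.7, 337.8, 231.0]
orientation: [0.011, 1.0, -0.0, -0.0]
wrist_force: [1.1, -1.1, -0.2]
gripper_width: 85.8
finger_force: 0.0
```

```bash
cat >> h.py <<'E'
def to(x,y,z,yaw=88.3):
    s=ctrl.get_state(); q=R.from_quat(s['orientation']); M=q.as_matrix()
    # desired: tool z down, tool y at yaw
    a=np.radians(yaw); Y=np.array([np.cos(a),np.sin(a),0]); Z=np.array([0,0,-1.]); D=np.column_stack([np.cross(Y,Z),Y,Z])
    tw=np.degrees((q.inv()*R.from_matrix(D)).as_rotvec())
    print('t',round(s['clock'],2),'pos',np.round(s['ee_pos'],1),'travel',(M.T@(np.array([x,y,z])-s['ee_pos'])).round(1),'twist',tw.round(2),'F',np.round(s['wrist_force'],1),'w',round(s['gripper_width'],1),'ff',round(s['finger_force'],1),'j',np.round(s['joints'],2))
E
python3 -c "
from h import *
to(433,-197,120)"
```

```text
t 0.62 pos [270.7 337.8 231. ] travel [-173.6 -531.2  111.1] twist [-0.02 -0.02  0.49] F [ 1.1 -1.1 -0.2] w 85.8 ff 0.0 j [ 0.76 -0.18  1.62  0.    1.69 -0.79]
```

Call:
send_rows(
  series=[
    {"fingers": 1, "travel": [-12, -36, 0], "twist": [0, 0, 0]},
    {"fingers": 1, "travel": [-12, -36, 0], "twist": [0, 0, 0]},
    {"fingers": 1, "travel": [-12, -36, 0], "twist": [0, 0, 0]},
    {"fingers": 1, "travel": [-12, -36, 0], "twist": [0, 0, 0]},
    {"fingers": 1, "travel": [-12, -36, 0], "twist": [0, 0, 0]},
  ],
)

```text
clock: 1.03
ee_pos: [326.4, 156.2, 231.3]
orientation: [0.013, 1.0, 0.0, 0.0]
wrist_force: [0.7, 0.5, 0.4]
gripper_width: 85.6
finger_force: 0.0
```

Call:
send_rows(
  series=[
    {"fingers": 1, "travel": [-12, -36, 0], "twist": [0, 0, 0]},
    {"fingers": 1, "travel": [-12, -36, 0], "twist": [0, 0, 0]},
    {"fingers": 1, "travel": [-12, -36, 5], "twist": [0, 0, 0]},
    {"fingers": 1, "travel": [-12, -36, 10], "twist": [0, 0, 0]},
    {"fingers": 1, "travel": [-12, -36, 15], "twist": [0, 0, 0]},
  ],
)

```text
clock: 1.45
ee_pos: [382.7, -25.7, 202.5]
orientation: [0.013, 1.0, -0.0, 0.002]
wrist_force: [-0.0, 0.3, -0.5]
gripper_width: 85.5
finger_force: 0.0
```

Call:
send_rows(
  series=[
    {"fingers": 1, "travel": [-12, -36, 20], "twist": [0, 0, 0]},
    {"fingers": 1, "travel": [-12, -36, 20], "twist": [0, 0, 0]},
    {"fingers": 1, "travel": [-12, -36, 20], "twist": [0, 0, 0]},
    {"fingers": 1, "travel": [-12, -36, 20], "twist": [0, 0, 0]},
    {"fingers": 1, "travel": [0, -10, 0], "twist": [0, 0, 0]},
  ],
)

```text
clock: 1.87
ee_pos: [423.0, -177.8, 118.8]
orientation: [0.015, 1.0, 0.001, -0.003]
wrist_force: [0.1, 0.2, 0.4]
gripper_width: 85.5
finger_force: 0.0
```

```bash
python3 -c "
from h import *
to(433,-197,40)
c=grab('side');save(cv2.resize(c[0][120:260,180:400],None,fx=3.5,fy=3.5,interpolation=cv2.INTER_CUBIC),'pics/side1.png')
to(433,-197,40)"
```

```text
t 1.87 pos [ 423.  -177.8  118.8] travel [-11.1 -19.1  78.7] twist [ 0.11 -0.4  -0.01] F [0.1 0.2 0.4] w 85.5 ff 0.0 j [-0.52 -0.06  1.75 -0.    1.46 -2.06]
t 1.92 pos [ 423.1 -177.7  120.6] travel [-10.9 -19.1  80.6] twist [ 0.07 -0.33 -0.04] F [ 0.7 -1.4  0.3] w 85.4 ff 0.0 j [-0.52 -0.06  1.74 -0.    1.47 -2.06]
```

View pics/side1.png

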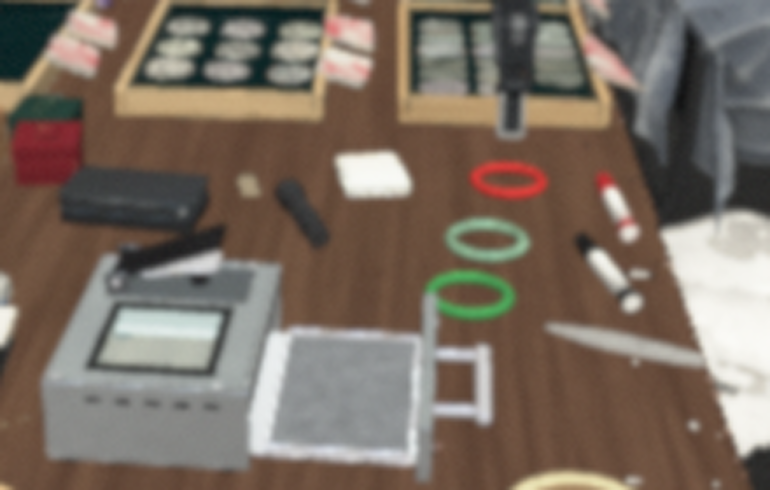

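Side view: the gripper fingers hang at crop (512,130), the pale ring is at crop (487,240) with green in front and red behind, and the bar runs from (487,347) to (487,422). I'll cross-check the ring and tray against this view.

```bash
cat >> h.py <<'E'
def casty(c,uv,y):
    _,K,r,t=c; M=R.from_rotvec(r).as_matrix(); o=-M.T@t
    d=M.T@np.linalg.inv(K)@np.array([uv[0],uv[1],1.]); return o+d*(y-o[1])/d[1]
E
python3 - <<'E'
from h import *
c=grab('side'); im=c[0].astype(int); r,g,b=im[...,0],im[...,1],im[...,2]
m=((g-r>8)&(g>110)&(b>90)).astype(np.uint8); m[:, :303]=0; m[:,338:]=0; m[:178]=0; m[200:]=0
k=cv2.convexHull(cv2.findNonZero(m)); e=cv2.fitEllipse(k); print('pale',e)
W=np.array([cast(c,q,5) for q in k.reshape(-1,2)]); print(cv2.minEnclosingCircle(W[:,:2].astype(np.float32)))
f=lambda p:((p[0]+.5)/3.5-.5+180,(p[1]+.5)/3.5-.5+120)
print('tip',casty(c,f((512,138)),-136).round(1))
for n,p,z in(('barR',(486,347),29),('barL',(486,422),29),('panR',(431,294),48),('panL',(427,420),48),('pocFR',(418,336),17),('pocFL',(410,458),17),('pocBR',(292,332),17),('padend',(224,228),110)):
    print(n,cast(c,f(p),z).round(1))
E
```

```text
pale ((317.15350341796875, 190.292236328125), (17.083791732788086, 25.2020206451416), 78.9183578491211)
((440.78692626953125, -180.40493774414062), 61.43623352050781)
tip [ 422.9 -136.   127.4]
barR [445.8  38.4  29. ]
barL [450.2 140.8  29. ]
panR [487.1  -6.8  48. ]
panL [491.4 170.9  48. ]
pocFR [495.9   4.8  17. ]
pocFL [501.5 170.4  17. ]
pocBR [593.4   6.3  17. ]
padend [643.5  17.7 110. ]
```

Call:
send_rows(
  series=[
    {"fingers": 1, "travel": [-4, -7, 0], "twist": [0, -0.3, 0]},
    {"fingers": 1, "travel": [-4, -7, 10], "twist": [0, 0, 0]},
    {"fingers": 1, "travel": [-3, -5, 20], "twist": [0, 0, 0]},
    {"fingers": 1, "travel": [0, 0, 25], "twist": [0, 0, 0]},
    {"fingers": 1, "travel": [0, 0, 25], "twist": [0, 0, 0]},
  ],
)

```text
clock: 2.38
ee_pos: [437.1, -193.9, 44.3]
orientation: [0.012, 1.0, -0.001, 0.005]
wrist_force: [0.1, 0.3, -0.6]
gripper_width: 85.4
finger_force: 0.0
```

Call:
send_rows(
  series=[
    {"fingers": 1, "travel": [0, 0, 10], "twist": [0, 0, 0]},
    {"fingers": 1, "travel": [0, 0, 7], "twist": [0, 0, 0]},
    {"fingers": 1, "travel": [0, 0, 0], "twist": [0, 0, 0]},
    {"fingers": 1, "travel": [0, 0, 0], "twist": [0, 0, 0]},
    {"fingers": 1, "travel": [0, 0, 0], "twist": [0, 0, 0]},
  ],
)

```text
clock: 2.8
ee_pos: [436.9, -194.5, 28.3]
orientation: [0.013, 1.0, -0.001, 0.004]
wrist_force: [-0.4, -1.3, -0.5]
gripper_width: 85.1
finger_force: 0.0
```

```bash
python3 -c "
from h import *
to(433,-197,0)
c=grab('side');save(cv2.resize(c[0][140:240,250:400],None,fx=5,fy=5,interpolation=cv2.INTER_CUBIC),'pics/side2.png')
c=grab('side');print(cast(c,(319,188.2),5))"
```

```text
t 2.8 pos [ 436.9 -194.5   28.3] travel [ 4.1 -2.6 28.3] twist [-0.09  0.48  0.24] F [-0.4 -1.3 -0.5] w 85.1 ff 0.0 j [-0.54  0.06  1.82  0.    1.25 -2.09]
[ 432.74537968 -194.90565004    5.        ]
```

View pics/side2.png

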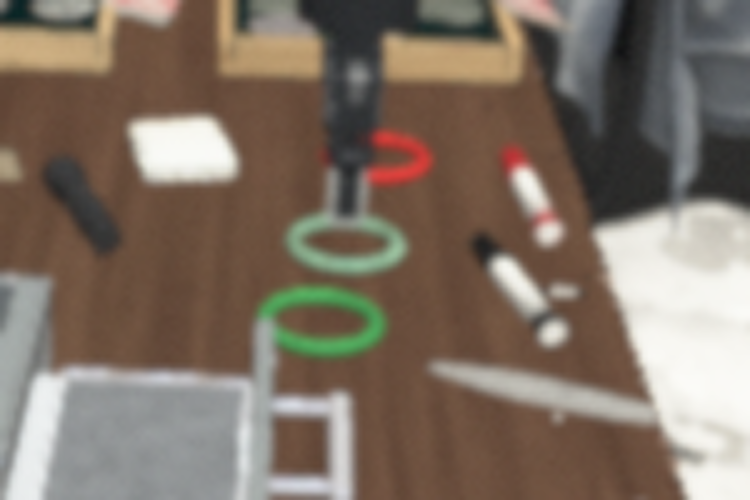

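Side crop: the fingers hang above the pale ring, near-finger tip at crop (347,222) and ring at (347,243). The ring centre from this view is (432.7,-194.9), which agrees with the top view. I'll centre the tool and descend.

Call:
send_rows(
  series=[
    {"fingers": 1, "travel": [4, -2, 0], "twist": [0, 0.4, 0.2]},
    {"fingers": 1, "travel": [0, 0, 10], "twist": [0, 0, 0]},
    {"fingers": 1, "travel": [0, 0, 10], "twist": [0, 0, 0]},
    {"fingers": 1, "travel": [0, 0, 4], "twist": [0, 0, 0]},
    {"fingers": 1, "travel": [0, 0, 0], "twist": [0, 0, 0]},
  ],
)

```text
clock: 3.32
ee_pos: [429.9, -194.9, 0.4]
orientation: [0.015, 1.0, 0.001, -0.003]
wrist_force: [-1.0, 0.6, -0.2]
gripper_width: 85.3
finger_force: 0.0
```

Call:
send_rows(
  series=[
    {"fingers": 1, "travel": [0, 0, 2], "twist": [0, 0, 0]},
    {"fingers": 1, "travel": [0, 0, 1], "twist": [0, 0, 0]},
    {"fingers": 1, "travel": [0, 0, 1], "twist": [0, 0, 0]},
    {"fingers": 1, "travel": [0, 0, 0], "twist": [0, 0, 0]},
    {"fingers": 1, "travel": [0, 0, 0], "twist": [0, 0, 0]},
  ],
)

```text
clock: 3.73
ee_pos: [431.7, -195.9, -1.2]
orientation: [0.015, 1.0, -0.0, -0.001]
wrist_force: [-1.2, -0.2, 0.2]
gripper_width: 85.1
finger_force: 0.0
```

```bash
python3 - <<'E'
from h import *
to(433,-196,0)
c=grab('side'); print([casty(c,(319.4,184.3),-152).round(1)])
to(433,-196,0)
E
```

```text
t 3.73 pos [ 431.7 -195.9   -1.2] travel [-1.3 -0.  -1.2] twist [-0.01 -0.08  0.02] F [-1.2 -0.2  0.2] w 85.1 ff 0.0 j [-0.55  0.09  1.85 -0.    1.2  -2.09]
[array([ 435.5, -152. ,   38.8])]
t 3.78 pos [ 431.7 -195.9   -1.2] travel [-1.3 -0.  -1.2] twist [-0.01 -0.07  0.02] F [ 0.3 -0.1 -0.1] w 85.4 ff 0.0 j [-0.55  0.09  1.85 -0.    1.2  -2.09]
```

Call:
send_rows(
  series=[
    {"fingers": 1, "travel": [-1, 0, 2], "twist": [0, 0, 0]},
    {"fingers": 1, "travel": [0, 0, 2], "twist": [0, 0, 0]},
    {"fingers": 1, "travel": [0, 0, 1], "twist": [0, 0, 0]},
    {"fingers": 1, "travel": [0, 0, 0], "twist": [0, 0, 0]},
    {"fingers": 1, "travel": [0, 0, 0], "twist": [0, 0, 0]},
  ],
)

```text
clock: 4.2
ee_pos: [432.4, -195.8, -6.6]
orientation: [0.015, 1.0, 0.0, -0.001]
wrist_force: [-1.0, -0.6, 0.0]
gripper_width: 85.4
finger_force: 0.0
```

Call:
send_rows(
  series=[
    {"fingers": 0.8, "travel": [0, 0, 0], "twist": [0, 0, 0]},
    {"fingers": 0.6, "travel": [0, 0, 0], "twist": [0, 0, 0]},
    {"fingers": 0.6, "travel": [0, 0, 0], "twist": [0, 0, 0]},
    {"fingers": 0.6, "travel": [0, 0, 0], "twist": [0, 0, 0]},
    {"fingers": 0.6, "travel": [0, 0, 0], "twist": [0, 0, 0]},
  ],
  grip_force=25,
)

```text
clock: 4.62
ee_pos: [432.7, -196.0, -5.7]
orientation: [0.015, 1.0, -0.0, -0.001]
wrist_force: [-2.5, 1.4, 5.6]
gripper_width: 71.6
finger_force: 28.5
```

```bash
python3 - <<'E'
from h import *
to(433,-196,-6)
E
```

```text
t 4.62 pos [ 432.7 -196.    -5.7] travel [-0.3 -0.   0.3] twist [-0.01 -0.07  0.02] F [-2.5  1.4  5.6] w 71.6 ff 28.5 j [-0.54  0.1   1.85 -0.    1.19 -2.09]
```

Call:
send_rows(
  series=[
    {"fingers": 0.6, "travel": [0, 0, -1], "twist": [0, 0, 0]},
    {"fingers": 0.6, "travel": [0, 0, -2], "twist": [0, 0, 0]},
    {"fingers": 0.6, "travel": [0, 0, -4], "twist": [0, 0, 0]},
    {"fingers": 0.6, "travel": [0, 0, -4], "twist": [0, 0, 0]},
    {"fingers": 0.6, "travel": [0, 0, -3], "twist": [0, 0, 0]},
  ],
)

```text
clock: 5.03
ee_pos: [432.6, -196.0, 8.0]
orientation: [0.015, 1.0, -0.0, -0.001]
wrist_force: [0.6, 0.4, -0.3]
gripper_width: 71.7
finger_force: 28.8
```

```bash
python3 - <<'E'
from h import *
to(433,-196,-6)
c=grab('side');save(cv2.resize(c[0][150:220,270:380],None,fx=6,fy=6,interpolation=cv2.INTER_CUBIC),'pics/side3.png')
E
```

```text
t 5.03 pos [ 432.6 -196.     8. ] travel [-0.4 -0.  14. ] twist [-0.01 -0.08  0.02] F [ 0.6  0.4 -0.3] w 71.7 ff 28.8 j [-0.54  0.08  1.84 -0.    1.22 -2.09]
```

View pics/side3.png

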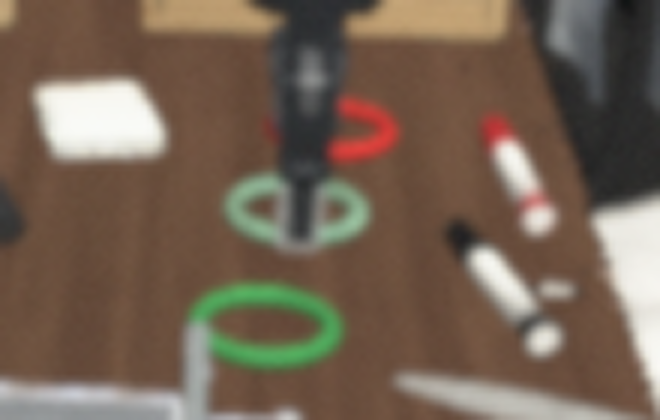

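Side crop: the ring rose with the fingers, centre now at crop (298,208), level and centred between the pads. Carrying it to the tray.

Call:
send_rows(
  series=[
    {"fingers": 0.6, "travel": [0, 0, -8], "twist": [0, 0, 0]},
    {"fingers": 0.6, "travel": [0, 0, -14], "twist": [0, 0, 0]},
    {"fingers": 0.6, "travel": [0, 0, -18], "twist": [0, 0, 0]},
    {"fingers": 0.6, "travel": [-3, 10, -18], "twist": [0, 0, 0]},
    {"fingers": 0.6, "travel": [-7, 20, -12], "twist": [0, 0, 0]},
  ],
)

```text
clock: 5.5
ee_pos: [444.0, -167.8, 80.0]
orientation: [0.016, 1.0, -0.001, 0.0]
wrist_force: [0.6, -0.5, -0.1]
gripper_width: 71.5
finger_force: 29.0
```

Call:
send_rows(
  series=[
    {"fingers": 0.6, "travel": [-10, 26, -5], "twist": [0, 0, 0]},
    {"fingers": 0.6, "travel": [-10, 26, 0], "twist": [0, 0, 0]},
    {"fingers": 0.6, "travel": [-10, 26, 0], "twist": [0, 0, 0]},
    {"fingers": 0.6, "travel": [-10, 26, 0], "twist": [0, 0, 0]},
    {"fingers": 0.6, "travel": [-10, 26, 0], "twist": [0, 0, 0]},
  ],
)

```text
clock: 5.92
ee_pos: [497.8, -36.5, 83.2]
orientation: [0.015, 1.0, -0.0, -0.0]
wrist_force: [1.0, -0.1, -0.7]
gripper_width: 71.3
finger_force: 29.0
```

Call:
send_rows(
  series=[
    {"fingers": 0.6, "travel": [-10, 26, 0], "twist": [0, 0, 0]},
    {"fingers": 0.6, "travel": [-10, 26, 0], "twist": [0, 0, 0]},
    {"fingers": 0.6, "travel": [-10, 26, 0], "twist": [0, 0, 0]},
    {"fingers": 0.6, "travel": [-6, 16, 0], "twist": [0, 0, 0]},
    {"fingers": 0.6, "travel": [0, 6, 0], "twist": [0, 0, 0]},
  ],
)

```text
clock: 6.33
ee_pos: [537.2, 63.6, 83.0]
orientation: [0.013, 1.0, 0.0, -0.0]
wrist_force: [0.2, 0.8, -0.7]
gripper_width: 71.5
finger_force: 29.0
```

```bash
python3 - <<'E'
from h import *
to(545,83,8)
E
```

```text
t 6.33 pos [537.2  63.6  83. ] travel [-7.3 19.6 75. ] twist [ 0.06 -0.04  0.18] F [ 0.2  0.8 -0.7] w 71.5 ff 29.0 j [ 0.01  0.14  1.61  0.    1.39 -1.53]
```

Call:
send_rows(
  series=[
    {"fingers": 0.6, "travel": [-4, 10, 0], "twist": [0, 0, 0]},
    {"fingers": 0.6, "travel": [-3, 9, 6], "twist": [0, 0, 0]},
    {"fingers": 0.6, "travel": [0, 0, 14], "twist": [0, 0, 0]},
    {"fingers": 0.6, "travel": [0, 0, 14], "twist": [0, 0, 0]},
    {"fingers": 0.6, "travel": [0, 0, 8], "twist": [0, 0, 0]},
  ],
)

```text
clock: 6.75
ee_pos: [542.6, 79.5, 38.5]
orientation: [0.015, 1.0, -0.0, -0.002]
wrist_force: [-0.7, -1.2, -1.1]
gripper_width: 71.7
finger_force: 29.0
```

```bash
python3 - <<'E'
from h import *
to(545,83,8)
c=grab('side');save(cv2.resize(c[0][160:270,180:330],None,fx=5,fy=5,interpolation=cv2.INTER_CUBIC),'pics/side4.png')
E
```

```text
t 6.75 pos [542.6  79.5  38.5] travel [-2.4  3.5 30.5] twist [-0.02 -0.26 -0.03] F [-0.7 -1.2 -1.1] w 71.7 ff 29.0 j [ 0.04  0.2   1.63 -0.    1.31 -1.5 ]
```

View pics/side4.png

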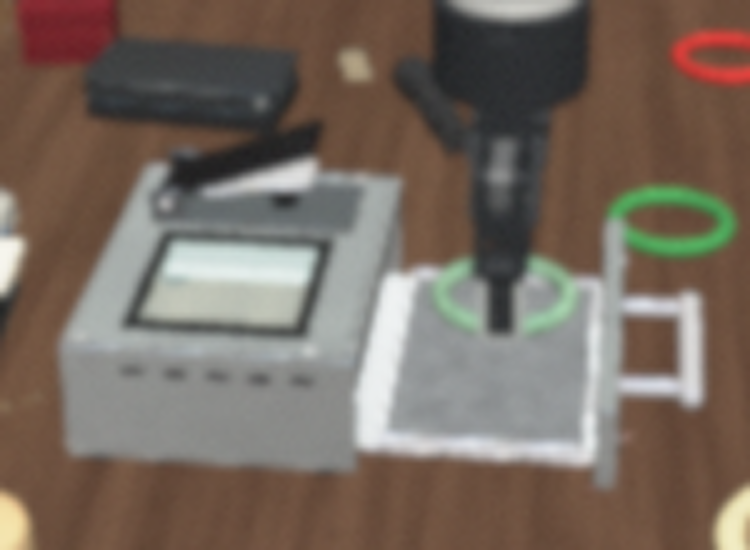

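Side crop: the ring at (506,297) is over the pocket, whose columns run 395–590. It sits slightly toward the panel, so I'll aim at x≈547 and lower gently.

Call:
send_rows(
  series=[
    {"fingers": 0.6, "travel": [-4, 3, 8], "twist": [0, 0, 0]},
    {"fingers": 0.6, "travel": [0, 0, 9], "twist": [0, 0, 0]},
    {"fingers": 0.6, "travel": [0, 0, 6], "twist": [0, 0, 0]},
    {"fingers": 0.6, "travel": [0, 0, 3], "twist": [0, 0, 0]},
    {"fingers": 0.6, "travel": [0, 0, 0], "twist": [0, 0, 0]},
  ],
)

```text
clock: 7.22
ee_pos: [547.1, 82.7, 13.4]
orientation: [0.015, 1.0, -0.0, -0.002]
wrist_force: [-0.1, -0.4, -0.7]
gripper_width: 71.7
finger_force: 29.0
```

Call:
send_rows(
  series=[
    {"fingers": 0.6, "travel": [0, 0, 1], "twist": [0, 0, 0]},
    {"fingers": 0.6, "travel": [0, 0, 0], "twist": [0, 0, 0]},
    {"fingers": 0.6, "travel": [0, 0, 0], "twist": [0, 0, 0]},
    {"fingers": 0.6, "travel": [0, 0, 0], "twist": [0, 0, 0]},
    {"fingers": 0.6, "travel": [0, 0, 0], "twist": [0, 0, 0]},
  ],
)

```text
clock: 7.63
ee_pos: [548.0, 82.9, 13.9]
orientation: [0.015, 1.0, 0.0, -0.0]
wrist_force: [-0.4, 0.9, 0.0]
gripper_width: 71.5
finger_force: 29.0
```

```bash
python3 - <<'E'
from h import *
to(547,83,7)
E
```

```text
t 7.63 pos [548.   82.9  13.9] travel [1.  0.1 6.9] twist [ 0.01 -0.05  0.01] F [-0.4  0.9  0. ] w 71.5 ff 29.0 j [ 0.05  0.24  1.64  0.    1.26 -1.49]
```

Call:
send_rows(
  series=[
    {"fingers": 0.6, "travel": [0, 0, 2], "twist": [0, 0, 0]},
    {"fingers": 0.6, "travel": [0, 0, 2], "twist": [0, 0, 0]},
    {"fingers": 0.6, "travel": [0, 0, 1], "twist": [0, 0, 0]},
    {"fingers": 0.6, "travel": [0, 0, 0], "twist": [0, 0, 0]},
    {"fingers": 0.6, "travel": [0, 0, 0], "twist": [0, 0, 0]},
  ],
)

```text
clock: 8.05
ee_pos: [547.6, 82.8, 8.2]
orientation: [0.015, 1.0, 0.0, -0.001]
wrist_force: [-0.4, -0.2, -0.2]
gripper_width: 71.5
finger_force: 29.0
```

Call:
send_rows(
  series=[
    {"fingers": 0.6, "travel": [0, 0, 1], "twist": [0, 0, 0]},
    {"fingers": 0.6, "travel": [0, 0, 0], "twist": [0, 0, 0]},
    {"fingers": 0.6, "travel": [0, 0, 0], "twist": [0, 0, 0]},
    {"fingers": 0.6, "travel": [0, 0, 0], "twist": [0, 0, 0]},
    {"fingers": 0.6, "travel": [0, 0, 0], "twist": [0, 0, 0]},
  ],
)

```text
clock: 8.47
ee_pos: [547.8, 82.9, 7.5]
orientation: [0.015, 1.0, 0.0, -0.001]
wrist_force: [0.7, 0.5, -0.1]
gripper_width: 71.3
finger_force: 29.0
```

Call:
send_rows(
  series=[
    {"fingers": 0.6, "travel": [0, 0, 1], "twist": [0, 0, 0]},
    {"fingers": 0.6, "travel": [0, 0, 0.5], "twist": [0, 0, 0]},
    {"fingers": 0.6, "travel": [0, 0, 0], "twist": [0, 0, 0]},
    {"fingers": 0.6, "travel": [0, 0, 0], "twist": [0, 0, 0]},
    {"fingers": 0.6, "travel": [0, 0, 0], "twist": [0, 0, 0]},
  ],
)

```text
clock: 8.88
ee_pos: [548.0, 82.8, 6.3]
orientation: [0.015, 1.0, 0.0, -0.001]
wrist_force: [-0.7, 0.5, 2.6]
gripper_width: 71.2
finger_force: 29.2
```

Call:
send_rows(
  series=[
    {"fingers": 0.85, "travel": [0, 0, 0], "twist": [0, 0, 0]},
    {"fingers": 0.9, "travel": [0, 0, 0], "twist": [0, 0, 0]},
    {"fingers": 1, "travel": [0, 0, 0], "twist": [0, 0, 0]},
    {"fingers": 1, "travel": [0, 0, 0], "twist": [0, 0, 0]},
    {"fingers": 1, "travel": [0, 0, 0], "twist": [0, 0, 0]},
  ],
)

```text
clock: 9.3
ee_pos: [547.6, 82.8, 5.7]
orientation: [0.015, 1.0, 0.0, -0.001]
wrist_force: [-0.2, 0.9, 0.1]
gripper_width: 85.3
finger_force: 0.0
```

Call:
send_rows(
  series=[
    {"fingers": 1, "travel": [0, 0, -2], "twist": [0, 0, 0]},
    {"fingers": 1, "travel": [0, 0, -5], "twist": [0, 0, 0]},
    {"fingers": 1, "travel": [0, 0, -10], "twist": [0, 0, 0]},
    {"fingers": 1, "travel": [0, 0, -20], "twist": [0, 0, 0]},
    {"fingers": 1, "travel": [0, 0, -25], "twist": [0, 0, 0]},
  ],
)

```text
clock: 9.72
ee_pos: [546.6, 82.8, 67.6]
orientation: [0.015, 1.0, -0.0, -0.003]
wrist_force: [0.5, -0.2, 0.3]
gripper_width: 84.9
finger_force: 0.0
```

Call:
send_rows(
  series=[
    {"fingers": 1, "travel": [10, 0, -25], "twist": [0, 0, 0]},
    {"fingers": 1, "travel": [30, 0, -10], "twist": [0, 0, 0]},
    {"fingers": 1, "travel": [35, 0, 0], "twist": [0, 0, 0]},
    {"fingers": 0.5, "travel": [35, 0, 0], "twist": [0, 0, 0]},
    {"fingers": 0, "travel": [20, 0, 0], "twist": [0, 0, 0]},
  ],
)

```text
clock: 10.13
ee_pos: [415.4, 86.8, 104.3]
orientation: [0.015, 1.0, 0.0, -0.001]
wrist_force: [0.7, 0.0, 0.1]
gripper_width: 63.9
finger_force: 0.0
```

```bash
python3 - <<'E'
from h import *
to(420,86,30)
c=grab('side');save(cv2.resize(c[0][180:280,180:340],None,fx=4.5,fy=4.5,interpolation=cv2.INTER_CUBIC),'pics/side5.png')
im=c[0].astype(int); r,g,b=im[...,0],im[...,1],im[...,2]
for n in('side','top'):
    c=grab(n); im=c[0].astype(int); r,g,b=im[...,0],im[...,1],im[...,2]
    m=((g-r>8)&(g>100)).astype(np.uint8)
    x0,x1,y0,y1=(258,300,212,250) if n=='side' else (205,252,183,222)
    k=m.copy();k[:]=0;k[y0:y1,x0:x1]=m[y0:y1,x0:x1]
    if k.sum()<10: print(n,'none');continue
    h=cv2.convexHull(cv2.findNonZero(k)); W=np.array([cast(c,q,17) for q in h.reshape(-1,2)],np.float32)
    print(n,cv2.boundingRect(h),cv2.minEnclosingCircle(W[:,:2].copy()))
to(420,86,30)
E
```

```text
t 10.13 pos [415.4  86.8 104.3] travel [-4.7 -0.7 74.3] twist [ 0.02 -0.08  0.03] F [0.7 0.  0.1] w 63.9 ff 0.0 j [ 0.07 -0.13  1.84  0.    1.43 -1.47]
side (263, 221, 31, 20) ((547.8519897460938, 83.16978454589844), 45.825199127197266)
top (205, 193, 37, 29) ((538.8837890625, 99.55193328857422), 56.83623504638672)
t 10.28 pos [417.6  86.8 104.4] travel [-2.4 -0.7 74.4] twist [0.02 0.06 0.04] F [-0.2  0.3  0.2] w 41.6 ff 0.0 j [ 0.07 -0.13  1.84  0.    1.43 -1.47]
```

View pics/side5.png

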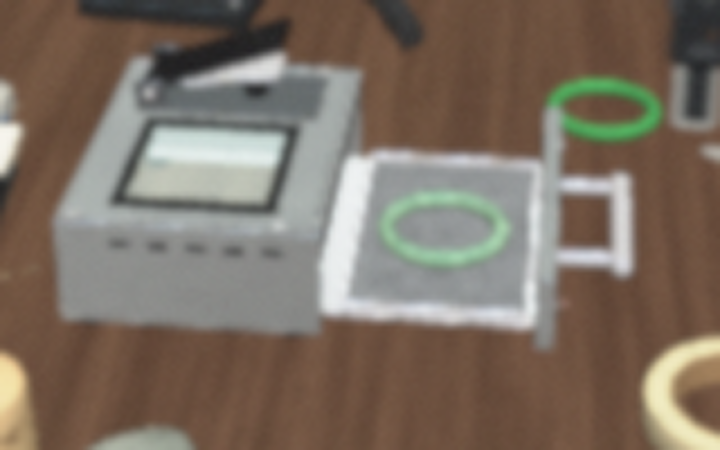

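Side crop: the bangle lies flat in the pocket at crop (445,228), about 5 mm toward the back, which is within tolerance. Next I lower the shut fingers in front of the bar.

Call:
send_rows(
  series=[
    {"fingers": 0, "travel": [3, 0, 10], "twist": [0, 0, 0]},
    {"fingers": 0, "travel": [0, 0, 25], "twist": [0, 0, 0]},
    {"fingers": 0, "travel": [0, 0, 25], "twist": [0, 0, 0]},
    {"fingers": 0, "travel": [0, 0, 20], "twist": [0, 0, 0]},
    {"fingers": 0, "travel": [0, 0, 10], "twist": [0, 0, 0]},
  ],
)

```text
clock: 10.7
ee_pos: [413.6, 86.5, 10.0]
orientation: [0.015, 1.0, -0.0, -0.003]
wrist_force: [-1.5, -0.0, 0.2]
gripper_width: -0.2
finger_force: 0.0
```

Call:
send_rows(
  series=[
    {"fingers": 0, "travel": [-2, 0, 0], "twist": [0, 0, 0]},
    {"fingers": 0, "travel": [-3, 0, 0], "twist": [0, 0, 0]},
    {"fingers": 0, "travel": [-3, 0, 0], "twist": [0, 0, 0]},
    {"fingers": 0, "travel": [-3, 0, 0], "twist": [0, 0, 0]},
    {"fingers": 0, "travel": [-3, 0, 0], "twist": [0, 0, 0]},
  ],
)

```text
clock: 11.12
ee_pos: [430.6, 86.4, 14.6]
orientation: [0.015, 1.0, 0.0, 0.001]
wrist_force: [0.2, -0.2, -0.4]
gripper_width: -0.1
finger_force: 0.0
```

Call:
send_rows(
  series=[
    {"fingers": 0, "travel": [-3, 0, 0], "twist": [0, 0, 0]},
    {"fingers": 0, "travel": [-3, 0, 0], "twist": [0, 0, 0]},
    {"fingers": 0, "travel": [-3, 0, 0], "twist": [0, 0, 0]},
    {"fingers": 0, "travel": [-3, 0, 0], "twist": [0, 0, 0]},
    {"fingers": 0, "travel": [-3, 0, 0], "twist": [0, 0, 0]},
  ],
)

```text
clock: 11.53
ee_pos: [443.8, 85.9, 13.1]
orientation: [0.015, 1.0, 0.0, -0.001]
wrist_force: [-1.6, -0.3, 0.6]
gripper_width: -0.2
finger_force: 0.9
```

```bash
python3 - <<'E'
from h import *
to(544,83,14)
E
```

```text
t 11.53 pos [443.8  85.9  13.1] travel [-100.2    0.    -1.1] twist [ 0.01 -0.13  0.02] F [-1.6 -0.3  0.6] w -0.2 ff 0.9 j [ 0.07  0.03  1.89  0.    1.23 -1.48]
```

Call:
send_rows(
  series=[
    {"fingers": 0, "travel": [-4, 0, 0], "twist": [0, 0, 0]},
    {"fingers": 0, "travel": [-5, 0, 0], "twist": [0, 0, 0]},
    {"fingers": 0, "travel": [-5, 0, 0], "twist": [0, 0, 0]},
    {"fingers": 0, "travel": [-5, 0, 0], "twist": [0, 0, 0]},
    {"fingers": 0, "travel": [-5, 0, 0], "twist": [0, 0, 0]},
  ],
)

```text
clock: 11.95
ee_pos: [468.3, 85.2, 13.0]
orientation: [0.015, 1.0, 0.0, -0.001]
wrist_force: [-1.7, 1.2, 1.4]
gripper_width: -0.1
finger_force: 1.0
```

Call:
send_rows(
  series=[
    {"fingers": 0, "travel": [-5, 0, 0], "twist": [0, 0, 0]},
    {"fingers": 0, "travel": [-5, 0, 0], "twist": [0, 0, 0]},
    {"fingers": 0, "travel": [-5, 0, 0], "twist": [0, 0, 0]},
    {"fingers": 0, "travel": [-5, 0, 0], "twist": [0, 0, 0]},
    {"fingers": 0, "travel": [-5, 0, 0], "twist": [0, 0, 0]},
  ],
)

```text
clock: 12.37
ee_pos: [493.3, 84.5, 13.0]
orientation: [0.015, 1.0, 0.0, -0.001]
wrist_force: [-1.5, -0.8, 1.2]
gripper_width: -0.2
finger_force: 1.0
```

Call:
send_rows(
  series=[
    {"fingers": 0, "travel": [-5, 0, 0], "twist": [0, 0, 0]},
    {"fingers": 0, "travel": [-5, 0, 0], "twist": [0, 0, 0]},
    {"fingers": 0, "travel": [-5, 0, 0], "twist": [0, 0, 0]},
    {"fingers": 0, "travel": [-5, 0, 0], "twist": [0, 0, 0]},
    {"fingers": 0, "travel": [-5, 0, 0], "twist": [0, 0, 0]},
  ],
)

```text
clock: 12.78
ee_pos: [518.3, 83.7, 13.0]
orientation: [0.015, 1.0, 0.0, -0.001]
wrist_force: [-2.2, 0.6, 1.0]
gripper_width: 0.1
finger_force: 1.0
```

Call:
send_rows(
  series=[
    {"fingers": 0, "travel": [-4, 0, 0], "twist": [0, 0, 0]},
    {"fingers": 0, "travel": [-4, 0, 0], "twist": [0, 0, 0]},
    {"fingers": 0, "travel": [-3, 0, 0], "twist": [0, 0, 0]},
    {"fingers": 0, "travel": [-3, 0, 0], "twist": [0, 0, 0]},
    {"fingers": 0, "travel": [-3, 0, 0], "twist": [0, 0, 0]},
  ],
)

```text
clock: 13.2
ee_pos: [535.1, 83.2, 13.0]
orientation: [0.015, 1.0, 0.0, -0.001]
wrist_force: [-1.5, 0.0, 0.8]
gripper_width: -0.2
finger_force: 0.9
```

```bash
python3 - <<'E'
from h import *
to(544,83,14)
E
```

```text
t 13.2 pos [535.1  83.2  13. ] travel [-8.9  0.  -1.1] twist [ 0.01 -0.1   0.02] F [-1.5  0.   0.8] w -0.2 ff 0.9 j [ 0.05  0.22  1.68  0.    1.25 -1.49]
```

Call:
send_rows(
  series=[
    {"fingers": 0, "travel": [-2, 0, 0], "twist": [0, 0, 0]},
    {"fingers": 0, "travel": [-2, 0, 0], "twist": [0, 0, 0]},
    {"fingers": 0, "travel": [-2, 0, 0], "twist": [0, 0, 0]},
    {"fingers": 0, "travel": [-2, 0, 0], "twist": [0, 0, 0]},
    {"fingers": 0, "travel": [-2, 0, 0], "twist": [0, 0, 0]},
  ],
)

```text
clock: 13.62
ee_pos: [544.9, 82.9, 13.0]
orientation: [0.015, 1.0, 0.0, -0.001]
wrist_force: [-1.6, 0.1, 0.5]
gripper_width: 0.1
finger_force: 0.8
```

Call:
send_rows(
  series=[
    {"fingers": 0, "travel": [-1.5, 0, 0], "twist": [0, 0, 0]},
    {"fingers": 0, "travel": [-1.5, 0, 0], "twist": [0, 0, 0]},
    {"fingers": 0, "travel": [-1, 0, 0], "twist": [0, 0, 0]},
    {"fingers": 0, "travel": [0, 0, 0], "twist": [0, 0, 0]},
    {"fingers": 0, "travel": [0, 0, 0], "twist": [0, 0, 0]},
  ],
)

```text
clock: 14.03
ee_pos: [545.2, 82.9, 12.8]
orientation: [0.015, 1.0, -0.0, -0.005]
wrist_force: [-11.6, 0.5, 8.6]
gripper_width: -0.3
finger_force: 5.9
```

The tray is home: TCP stalled at 545.2 with 11.6 N against the stop. I'll back off, rise, and go above the paddle.

Call:
send_rows(
  series=[
    {"fingers": 0, "travel": [5, 0, 0], "twist": [0, 0, 0]},
    {"fingers": 0, "travel": [8, 0, 0], "twist": [0, 0, 0]},
    {"fingers": 0, "travel": [8, 0, 0], "twist": [0, 0, 0]},
    {"fingers": 0, "travel": [0, 0, -20], "twist": [0, 0, 0]},
    {"fingers": 0, "travel": [0, 0, -35], "twist": [0, 0, 0]},
  ],
)

```text
clock: 14.45
ee_pos: [523.4, 83.2, 63.5]
orientation: [0.015, 1.0, -0.0, -0.006]
wrist_force: [-0.2, 0.2, -0.1]
gripper_width: 0.0
finger_force: 0.0
```

Call:
send_rows(
  series=[
    {"fingers": 0, "travel": [0, 0, -35], "twist": [0, 0, 0]},
    {"fingers": 0, "travel": [0, 0, -35], "twist": [0, 0, 0]},
    {"fingers": 0, "travel": [0, -10, -15], "twist": [0, 0, 0]},
    {"fingers": 0, "travel": [-20, -20, 0], "twist": [0, 0, 0]},
    {"fingers": 0, "travel": [-25, -20, 0], "twist": [0, 0, 0]},
  ],
)

```text
clock: 14.87
ee_pos: [572.2, 32.3, 156.1]
orientation: [0.014, 1.0, 0.0, 0.002]
wrist_force: [1.3, 0.5, -0.3]
gripper_width: -0.3
finger_force: 0.0
```

```bash
python3 - <<'E'
from h import *
to(662,22.5,125)
c=grab('side')
a=cv2.resize(c[0][180:280,180:310],None,fx=4,fy=4,interpolation=cv2.INTER_CUBIC)
t=grab('top'); b=cv2.resize(t[0][120:250,180:285],None,fx=400/130,fy=400/130,interpolation=cv2.INTER_CUBIC)[:400]
im=np.zeros((402,a.shape[1]+b.shape[1],3),np.uint8); im[:a.shape[0],:a.shape[1]]=a; im[:b.shape[0],a.shape[1]:]=b
save(im[:400,:800],'pics/both6.png'); print(a.shape)
E
```

```text
t 14.87 pos [572.2  32.3 156.1] travel [-89.9  -7.3  31.4] twist [0.   0.24 0.13] F [ 1.3  0.5 -0.3] w -0.3 ff 0.0 j [-0.04  0.16  1.44  0.    1.54 -1.59]
(400, 520, 3)
```

View pics/both6.png

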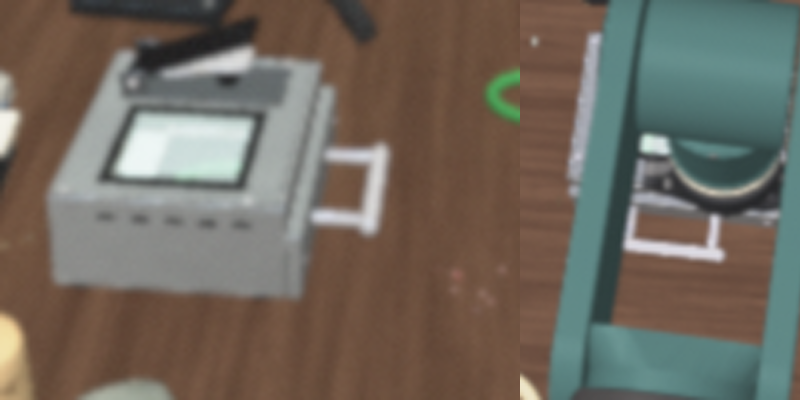

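Side half: the panel is flush against the hood with the bar at (375,190) and a pale green tint in the window; the paddle is at rest at (200,50). The arm hides the box in the top half. Moving over the pad.

Call:
send_rows(
  series=[
    {"fingers": 0, "travel": [-25, -2, 0], "twist": [0, 0, 0]},
    {"fingers": 0, "travel": [-25, -2, 0], "twist": [0, 0, 0]},
    {"fingers": 0, "travel": [-25, -2, 0], "twist": [0, 0, 0]},
    {"fingers": 0, "travel": [-12, -1, 0], "twist": [0, 0, 0]},
    {"fingers": 0, "travel": [0, 0, 10], "twist": [0, 0, 0]},
  ],
)

```text
clock: 15.38
ee_pos: [660.9, 22.4, 144.0]
orientation: [0.015, 1.0, 0.0, 0.002]
wrist_force: [0.0, -0.7, 0.9]
gripper_width: 0.3
finger_force: 0.0
```

Call:
send_rows(
  series=[
    {"fingers": 0, "travel": [0, 0, 10], "twist": [0, 0, 0]},
    {"fingers": 0, "travel": [0, 0, 8], "twist": [0, 0, 0]},
    {"fingers": 0, "travel": [0, 0, 4], "twist": [0, 0, 0]},
    {"fingers": 0, "travel": [0, 0, 0], "twist": [0, 0, 0]},
    {"fingers": 0, "travel": [0, 0, 0], "twist": [0, 0, 0]},
  ],
)

```text
clock: 15.8
ee_pos: [657.3, 22.8, 120.3]
orientation: [0.015, 1.0, 0.0, -0.001]
wrist_force: [-0.0, 0.3, 0.6]
gripper_width: 0.1
finger_force: 0.0
```

```bash
python3 - <<'E'
from h import *
to(662,22.5,108)
c=grab('side')
save(cv2.resize(c[0][160:250,180:300],None,fx=5,fy=5,interpolation=cv2.INTER_CUBIC),'pics/side7.png')
E
```

```text
t 15.8 pos [657.3  22.8 120.3] travel [-4.7 -0.2 12.3] twist [ 0.01 -0.16  0.03] F [-0.   0.3  0.6] w 0.1 ff 0.0 j [-0.05  0.37  1.25  0.    1.52 -1.59]
```

View pics/side7.png

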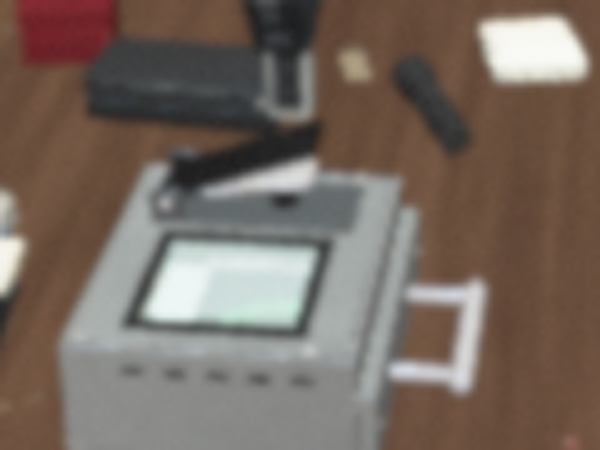

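Side crop: the fingertips (cols 262–315, bottom row 120) hang over the paddle's ribbed end (cols 260–322). I'll nudge 3 mm inward and descend with force checks.

Call:
send_rows(
  series=[
    {"fingers": 0, "travel": [-3, 0, 2], "twist": [0, 0, 0]},
    {"fingers": 0, "travel": [0, 0, 2], "twist": [0, 0, 0]},
    {"fingers": 0, "travel": [0, 0, 2], "twist": [0, 0, 0]},
    {"fingers": 0, "travel": [0, 0, 2], "twist": [0, 0, 0]},
    {"fingers": 0, "travel": [0, 0, 0], "twist": [0, 0, 0]},
  ],
)

```text
clock: 16.27
ee_pos: [660.9, 22.5, 112.1]
orientation: [0.015, 1.0, 0.0, -0.001]
wrist_force: [0.2, -0.1, -0.3]
gripper_width: 0.1
finger_force: 0.0
```

Call:
send_rows(
  series=[
    {"fingers": 0, "travel": [0, 0, 1], "twist": [0, 0, 0]},
    {"fingers": 0, "travel": [0, 0, 1], "twist": [0, 0, 0]},
    {"fingers": 0, "travel": [0, 0, 1], "twist": [0, 0, 0]},
    {"fingers": 0, "travel": [0, 0, 1], "twist": [0, 0, 0]},
    {"fingers": 0, "travel": [0, 0, 1], "twist": [0, 0, 0]},
  ],
)

```text
clock: 16.68
ee_pos: [661.2, 22.5, 107.7]
orientation: [0.015, 1.0, 0.0, -0.001]
wrist_force: [-0.2, 0.1, -0.9]
gripper_width: 0.1
finger_force: 0.0
```

Call:
send_rows(
  series=[
    {"fingers": 0, "travel": [0, 0, 1], "twist": [0, 0, 0]},
    {"fingers": 0, "travel": [0, 0, 1], "twist": [0, 0, 0]},
    {"fingers": 0, "travel": [0, 0, 1], "twist": [0, 0, 0]},
    {"fingers": 0, "travel": [0, 0, 1], "twist": [0, 0, 0]},
    {"fingers": 0, "travel": [0, 0, 0], "twist": [0, 0, 0]},
  ],
)

```text
clock: 17.1
ee_pos: [661.3, 22.5, 103.8]
orientation: [0.015, 1.0, 0.0, -0.001]
wrist_force: [-1.1, -0.5, 1.9]
gripper_width: 0.2
finger_force: 0.8
```

Call:
send_rows(
  series=[
    {"fingers": 0, "travel": [0, 0, 1], "twist": [0, 0, 0]},
    {"fingers": 0, "travel": [0, 0, 1], "twist": [0, 0, 0]},
    {"fingers": 0, "travel": [0, 0, 1], "twist": [0, 0, 0]},
    {"fingers": 0, "travel": [0, 0, 1], "twist": [0, 0, 0]},
    {"fingers": 0, "travel": [0, 0, 0], "twist": [0, 0, 0]},
  ],
)

```text
clock: 17.52
ee_pos: [661.1, 22.5, 99.5]
orientation: [0.015, 1.0, 0.0, -0.001]
wrist_force: [-0.9, 0.8, 1.7]
gripper_width: -0.2
finger_force: 1.1
```

Call:
send_rows(
  series=[
    {"fingers": 0, "travel": [0, 0, 1], "twist": [0, 0, 0]},
    {"fingers": 0, "travel": [0, 0, 1], "twist": [0, 0, 0]},
    {"fingers": 0, "travel": [0, 0, 1], "twist": [0, 0, 0]},
    {"fingers": 0, "travel": [0, 0, 1], "twist": [0, 0, 0]},
    {"fingers": 0, "travel": [0, 0, 0], "twist": [0, 0, 0]},
  ],
)

```text
clock: 17.93
ee_pos: [661.1, 22.5, 95.5]
orientation: [0.015, 1.0, 0.0, -0.001]
wrist_force: [-1.9, 0.2, 3.9]
gripper_width: 0.3
finger_force: 1.5
```

```bash
python3 - <<'E'
from h import *
for i in range(3): to(661,22.5,91); grab('side')
E
```

```text
t 17.93 pos [661.1  22.5  95.5] travel [0.  0.  4.5] twist [ 0.01 -0.12  0.01] F [-1.9  0.2  3.9] w 0.3 ff 1.5 j [-0.05  0.39  1.27  0.    1.48 -1.59]
t 17.98 pos [661.1  22.5  95.6] travel [0.1 0.  4.6] twist [ 0.   -0.11  0.02] F [-2.3 -0.5  3.2] w 0.1 ff 1.5 j [-0.05  0.39  1.27  0.    1.48 -1.59]
t 18.03 pos [661.1  22.5  95.7] travel [0.1 0.  4.7] twist [ 0.   -0.11  0.02] F [-2.5  0.2  3.6] w 0.1 ff 1.4 j [-0.05  0.39  1.27  0.    1.48 -1.59]
```

Call:
send_rows(
  series=[
    {"fingers": 0, "travel": [0, 0, 1], "twist": [0, 0, 0]},
    {"fingers": 0, "travel": [0, 0, 1], "twist": [0, 0, 0]},
    {"fingers": 0, "travel": [0, 0, 1], "twist": [0, 0, 0]},
    {"fingers": 0, "travel": [0, 0, 0], "twist": [0, 0, 0]},
    {"fingers": 0, "travel": [0, 0, 0], "twist": [0, 0, 0]},
  ],
)

```text
clock: 18.5
ee_pos: [661.1, 22.5, 92.6]
orientation: [0.015, 1.0, 0.0, -0.001]
wrist_force: [-3.2, -0.6, 3.6]
gripper_width: 0.1
finger_force: 1.7
```

Call:
send_rows(
  series=[
    {"fingers": 0, "travel": [0, 0, 0.5], "twist": [0, 0, 0]},
    {"fingers": 0, "travel": [0, 0, 0], "twist": [0, 0, 0]},
    {"fingers": 0, "travel": [0, 0, 0.5], "twist": [0, 0, 0]},
    {"fingers": 0, "travel": [0, 0, 0], "twist": [0, 0, 0]},
    {"fingers": 0, "travel": [0, 0, 0], "twist": [0, 0, 0]},
  ],
)

```text
clock: 18.92
ee_pos: [661.2, 22.5, 91.8]
orientation: [0.015, 1.0, 0.0, -0.001]
wrist_force: [-1.8, -0.8, 4.1]
gripper_width: -0.1
finger_force: 1.8
```

```bash
python3 - <<'E'
from h import *
for i in range(4): to(661,22.5,91); grab('side')
E
```

```text
t 18.92 pos [661.2  22.5  91.8] travel [0.2 0.  0.8] twist [ 0.01 -0.1   0.02] F [-1.8 -0.8  4.1] w -0.1 ff 1.8 j [-0.05  0.39  1.28  0.    1.47 -1.59]
t 18.97 pos [661.2  22.5  91.8] travel [0.2 0.  0.8] twist [ 0.   -0.1   0.02] F [-1.3  0.4  3.3] w 0.4 ff 1.8 j [-0.05  0.39  1.28  0.    1.47 -1.59]
t 19.02 pos [661.2  22.5  91.8] travel [0.2 0.  0.8] twist [ 0.   -0.1   0.02] F [-2.1 -0.   3.3] w -0.1 ff 1.8 j [-0.05  0.39  1.28  0.    1.47 -1.59]
t 19.07 pos [661.2  22.5  91.8] travel [0.2 0.  0.8] twist [ 0.01 -0.09  0.02] F [-2.3 -0.3  3.4] w 0.0 ff 1.8 j [-0.05  0.39  1.28  0.    1.47 -1.59]
```

Still on the soft spring; continuing in 0.5 mm steps until the force jumps at the step.

Call:
send_rows(
  series=[
    {"fingers": 0, "travel": [0, 0, 0.5], "twist": [0, 0, 0]},
    {"fingers": 0, "travel": [0, 0, 0], "twist": [0, 0, 0]},
    {"fingers": 0, "travel": [0, 0, 0.5], "twist": [0, 0, 0]},
    {"fingers": 0, "travel": [0, 0, 0], "twist": [0, 0, 0]},
    {"fingers": 0, "travel": [0, 0, 0], "twist": [0, 0, 0]},
  ],
)

```text
clock: 19.53
ee_pos: [661.2, 22.5, 91.5]
orientation: [0.015, 1.0, 0.0, -0.001]
wrist_force: [-2.9, -0.4, 6.4]
gripper_width: 0.0
finger_force: 2.9
```

```bash
python3 - <<'E'
from h import *
for i in range(3): to(661,22.5,91); grab('side')
E
```

```text
t 19.53 pos [661.2  22.5  91.5] travel [0.2 0.  0.5] twist [ 0.   -0.08  0.02] F [-2.9 -0.4  6.4] w 0.0 ff 2.9 j [-0.05  0.39  1.28  0.    1.47 -1.59]
t 19.58 pos [661.2  22.5  91.5] travel [ 0.2 -0.   0.5] twist [ 0.   -0.07  0.02] F [-2.1  1.   7.3] w -0.1 ff 2.9 j [-0.05  0.39  1.28  0.    1.47 -1.59]
t 19.63 pos [661.2  22.5  91.5] travel [0.2 0.  0.5] twist [ 0.   -0.07  0.02] F [-3.6 -0.   6.3] w 0.2 ff 2.9 j [-0.05  0.39  1.28  0.    1.47 -1.59]
```

The step is reached: the TCP stalls at 91.5 mm while the force jumps to about 6.4 N, well under the 10.5 N second step. Holding, then handing in.

Call:
send_rows(
  series=[
    {"fingers": 0, "travel": [0, 0, 0], "twist": [0, 0, 0]},
    {"fingers": 0, "travel": [0, 0, 0], "twist": [0, 0, 0]},
    {"fingers": 0, "travel": [0, 0, 0], "twist": [0, 0, 0]},
    {"fingers": 0, "travel": [0, 0, 0], "twist": [0, 0, 0]},
    {"fingers": 0, "travel": [0, 0, 0], "twist": [0, 0, 0]},
  ],
)

```text
clock: 20.1
ee_pos: [661.2, 22.5, 91.5]
orientation: [0.015, 1.0, 0.0, -0.001]
wrist_force: [-2.1, 0.2, 6.3]
gripper_width: -0.1
finger_force: 2.9
```

Call:
send_rows(
  series=[
    {"fingers": 0, "travel": [0, 0, 0], "twist": [0, 0, 0]},
    {"fingers": 0, "travel": [0, 0, 0], "twist": [0, 0, 0]},
    {"fingers": 0, "travel": [0, 0, 0], "twist": [0, 0, 0]},
    {"fingers": 0, "travel": [0, 0, 0], "twist": [0, 0, 0]},
    {"fingers": 0, "travel": [0, 0, 0], "twist": [0, 0, 0]},
  ],
)

```text
clock: 20.52
ee_pos: [661.2, 22.5, 91.5]
orientation: [0.015, 1.0, 0.0, -0.001]
wrist_force: [-3.5, -0.1, 5.7]
gripper_width: -0.1
finger_force: 2.9
```

```bash
python3 -c "
from h import *
to(661,22.5,91); print(ctrl.job_done())"
```

```text
t 20.52 pos [661.2  22.5  91.5] travel [0.2 0.  0.5] twist [ 0.   -0.08  0.02] F [-3.5 -0.1  5.7] w -0.1 ff 2.9 j [-0.05  0.39  1.28  0.    1.47 -1.59]
the job is handed in; nothing more can be done
None
```

I handed the job in at 20.5 s with the bangle flat in the tray, the tray pushed home, and the paddle held at its first step with about 6 N; I didn't re-check the bangle's position once the tray was under the hood, and no verdict came back.

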